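# Pop the spare-battery hatch of the occupied charging cradle

### The job

Open the spare-battery bay of the charging cradle that has the handheld terminal standing in it: with a fingertip, gently press the ribbed thumb pad at the front edge of its dust hatch straight down, once, until the push-push latch lets go, then take the finger away so that the hatch springs up by itself. Stay clear of the hatch and watch it stand fully open for two seconds before you finish. Pick nothing up, keep the other cradle's hatch shut, and leave the terminal and everything else on the desk where it is.

Things in the scene. Friction and masses are not known exactly. Their poses are not given: they have to be found in the camera images.
- cradle: Desk charging cradle with the terminal standing in its cup: the one to open. Dark grey, 146 mm deep (its x), 210 wide (its y), fixed to the desk; origin under its middle, front to its -x. Its +y half holds the terminal cup; its -y half the spare-battery well under a dust hatch, its deck 46 mm above the desk
- cradle2: The other charging cradle, same make, its cup empty: must stay shut. Dark grey, 146 mm deep (its x), 210 wide (its y), fixed to the desk; origin under its middle, front to its -x. Its +y half holds the terminal cup; its -y half the spare-battery well under a dust hatch, its deck 46 mm above the desk
- hatch (a joint): angle of the dust hatch of cradle, rad: 0 shut and caught, negative while pressed (stop at -0.10, 7.6 mm at the pad), 1.30 fully open. Push-push latch: pressing the pad 3 mm or more (-0.04) frees it; once the finger leaves, a damped spring lifts the hatch, fully open in about 2 s. Pressed down again it catches shut
- hatch2 (a joint): angle of the dust hatch of cradle2, rad; same mechanism, 0 shut and caught
- hatch_pad (a point): the pad to press: middle of the top of the ribbed thumb pad (18 x 42 mm) by the front edge of the hatch of cradle, 56 mm above the desk, at x = -50, y = -54 mm in the cradle's frame, 76 mm from the hinge. Pressing it takes about 0.5 N at first, 3 N where the latch lets go, 5 N at 4.5 mm, 8 N at the stop
- hatch2_pad (a point): middle of the top of the same thumb pad on the hatch of cradle2 (not to be pressed)
- hatch_catch (a joint): sideways place of the small catch pin hidden in the latch of cradle, m: 0 while it holds the hatch shut, about +0.003 once a press has freed it, below -0.003 while a second press pushes the hatch back down into its catch
- terminal: rugged handheld terminal, dark with pale side rails, 76 x 32 x 185 mm, standing loose in the cup of cradle, screen to the front, reclined 12 degrees to the rear, top 217 mm above the desk. Origin: middle of its foot, at x = +8, y = +54, z = 36 mm in the cradle's frame; its near side stands 70 mm beside the thumb pad
- battery: loose spare battery pack, 62 x 46 x 21 mm, dark with a pale label, lying on the desk between the two cradles; origin under its middle
- battery2: another loose battery pack of the same size, lying near the robot; origin under its middle
- stylus: loose stylus pen, 120 x 9 x 9 mm, lying in front of the cradles; origin under its middle
- mouse: computer mouse, 108 x 60 x 34 mm, on the left; origin under its middle
- sanitiser: clear bottle with a white cap, 54 mm across, 150 mm high, on the left; origin under its middle
- mug: white mug, 80 mm across, 95 mm high, on the right; origin under its middle
- terminal2: a second handheld terminal of the same make, lying flat on its back on the desk behind the cradles, 185 x 76 mm, 32 mm high; origin under its middle. It stands in no cradle
- hatch_hinge (a point): middle of the hinge axis of the dust hatch of cradle. The hatch is a plate 85 x 74 x 4 mm, 8 mm proud of the deck when shut. This point lies at x = +26, y = -54, z = 49 mm in the cradle's frame; the point's axes turn with the hatch: x points from the front edge to the hinge, z out of its top. The free front edge swings up and to the rear

How it is judged:
On the way, in this order (a step that is already met when the one before it is completed fails the run):
1. the hatch of the occupied cradle is pressed down towards the point where its latch lets go (value of joint hatch below -0.02 rad).
2. the hatch stands open by itself, untouched by the robot, for two seconds (value of joint hatch above 1.15 rad and contact force between each of the fingers, the arm and hatch below 0.2 N), for 2 s.
At the end, for the whole second after the job is handed in: the hatch of the cradle that holds the terminal stands open by itself (more than 1.15 of 1.30 rad, at rest, catch free) and has done so untouched for 2 s; the other cradle's hatch is shut; the terminal is in its cup within 12 mm of its start, every other loose thing within 20 mm of its start (value of joint hatch above 1.15 rad and velocity of joint hatch between -0.1 and 0.1 rad/s and value of joint hatch_catch above 0.001 m and value of joint hatch2 between -0.02 and 0.05 rad and not (distance of terminal from where it was at the start of the episode above 0.012 m) and linear speed of terminal below 0.03 m/s and not (distance of battery from where it was at the start of the episode above 0.02 m) and not (distance of battery2 from where it was at the start of the episode above 0.02 m) and not (distance of stylus from where it was at the start of the episode above 0.02 m) and not (distance of mouse from where it was at the start of the episode above 0.02 m) and not (distance of sanitiser from where it was at the start of the episode above 0.02 m) and not (distance of mug from where it was at the start of the episode above 0.02 m) and not (distance of terminal2 from where it was at the start of the episode above 0.02 m)).
It fails at once if the hatch is pushed back into its catch: pressed a second time (value of joint hatch_catch below -0.003 m).
It fails at once if the hatch is forced (over 35 N), or pressed down with something other than the fingers (contact force between any of the fingers, the arm and hatch above 35 N or (value of joint hatch below -0.01 rad and contact force between the arm and hatch above 0.5 N)).
It fails at once if the other cradle's hatch pops open (value of joint hatch2 above 0.1 rad).
It fails at once if the terminal is shifted or lifted in its cup (over 12 mm) (distance of terminal from where it was at the start of the episode above 0.012 m).
It fails at once if a bystander is moved or lifted (over 20 mm) (distance of any of battery, battery2, stylus, mouse, sanitiser, mug, terminal2 from where it was at the start of the episode above 0.02 m).
It also fails if it takes over 38 s, if anything falls off the work surface, if the arm or the gripper's body presses on something with over 40 N, if the wrist force passes 120 N, or if a joint passes its speed limit or range.

### The arm

A 6-joint arm with a two-finger parallel gripper is mounted at the origin on the work surface. World frame = base frame: x ahead of the robot, y to its left, z up, the work surface at z = 0. Lengths are in m, angles in rad, forces in N, time in s.
With the tool pointing down it reaches from about 0.35 to 0.775 m from the base axis. Payload 5.5 kg.
Tool frame: the origin (TCP) lies between the finger pads; the fingertips stand 17 mm ahead of it and the grasp point (between the pads) lies 2 mm behind it (env.finger_overhang is the distance from the TCP to the fingertips, in m); z points along the fingers, y is the direction in which the jaws open and shut (so a half turn about z gives the same grasp; the last joint's range is limited). The gripper opens to 85 mm and grips with 20 to 120 N. Pads are 22 mm wide; open, the fingers measure 114 mm over their backs; the gripper's body (76 mm by 85 mm) begins 54 mm behind the grasp point. The pads swing forward as they close: fully open they stand 13 mm farther back than shut.
Start: joints at [-1.478, 0.313, 0.046, 1.304, 0, 1.431], TCP at [0.133, -0.56, 0.248] pointing down, gripper open.
Joint ranges: [-2.76, 2.76], [-0.86, 1.69], [-1.03, 1.26], [-2.2, 2.34], [-1.47, 1.5], [-3.14, 3.14]. Speed limits (rad/s): [2.57, 2.57, 3.14, 3.14, 3.14, 3.14].

### API

Orientations are given as a unit quaternion [w, x, y, z].
In Python, from workcell import env gives the robot as it stands. The module is installed in compiled form; this text tells all that it offers.
- The arm moves only by the tool arm_command, never from a script. Its argument "moves" is a list of rows, each a list of 5 numbers: the closure, from 0 (fully open) to 1 (shut), then the shift along the tool's x, y, z in mm, then the turn about the tool's z in rad. In form: [[fingers, dx, dy, dz, turn], ...]. A call has 1 to 12 rows; each row is the pose to reach, as a shift and turn from the pose commanded when the call began, along the tool's axes at that moment; what a row does not reach only later rows make up. A row lasts 1/10 s, in which the tool goes at most 50 mm and 8.59 degrees, less where a joint would pass 70% of its speed; a pose out of reach is approached as far as the arm can. A call with a gripper value outside its range is refused whole. The fingers move at their own pace and stop on an object; "squeeze" is the grip in N (left out, the last holds). Time passes only in rows, so rows that repeat a pose let the fingers close. It gives the time, the measured TCP pose, the force and the opening at its end, in the units of the state.
- env.get_state(): the state, without advancing time (a new reading comes with each control period).
- env.read_camera(name): name is "scene" or "top" or "wrist"; returns (picture, depth): 420x560x3 uint8, blue, green, red; 420x560 float32, m along the optical axis (not along the pixel's ray), 0 where there is no reading.
- env.get_calibration(name): a dict with "fx", "fy", "cx", "cy" (pixels), "pose" (4x4, takes a point from camera to world coordinates). Camera axes: x right, y down, z forward; pixel columns grow to the right and rows downward; lengths in m; the calibration is good to about 2 mm. A picture is of the moment at which its call begins: read the wrist's pose just before it. get_calibration takes no time and is no camera call; for the wrist camera it gives the pose at the moment of the call.
- env.hand_in(): hands the job in, once; it reports no verdict.
The state is a dict: "clock": time; "joint_pos": joint angles; "qvel": joint speeds; "tau": joint torques, N m; "tcp_pos": TCP position; "orientation": TCP orientation; "wrist_force": force on the tool from outside, world axes, zero at the start; "ft_torque": the same for the moment, N m; "finger_gap": finger opening in m.
Only numpy, scipy, OpenCV 4.12 (cv2) and the standard library are available. Lean on these libraries where they do the work, as an engineer would, in place of code of your own. Each camera call takes 0.05 s, during which the arm holds its last target. There are 200 camera calls.

## Working session

There is one attempt and no reset: what is moved stays moved. The work goes in short steps, Python scripts to look and compute and a tool call to move; the robot and the scene stay as the last step left them, time stands still between calls to the robot, and variables do not carry over. Pictures are saved under pics/ and viewed, about 8 in all and at most 12, crops included, and the job is handed in when it is done.

Besides the shell and the picture viewer there is one more tool, called after ">>>" as name(argument=value, ...) on one line, values as JSON. arm_command: Moves the arm, as the interface text tells. Its arguments: {"type":"object","properties":{"moves":{"type":"array","items":{"type":"array","items":{"type":"number"}}},"squeeze":{"type":"number"}},"required":["moves"]}

```bash
mkdir -p pics
cat > h.py <<'E'
import numpy as np, cv2
from workcell import env
def shot(n,f):
    c=env.get_calibration(n); p,d=env.read_camera(n); cv2.imwrite(f'pics/{f}.png',p); np.savez(f'pics/{f}.npz',d=d,P=c['pose'],k=[c['fx'],c['fy'],c['cx'],c['cy']]); return p,d
def pts(f):
    z=np.load(f'pics/{f}.npz'); d=z['d']; fx,fy,cx,cy=z['k']; v,u=np.mgrid[:d.shape[0],:d.shape[1]]
    X=np.stack([(u-cx)/fx*d,(v-cy)/fy*d,d],-1)@z['P'][:3,:3].T+z['P'][:3,3]; X[d==0]=np.nan; return X
E
python3 - <<'E'
from h import *
shot('top','t0'); shot('scene','s0')
s=env.get_state(); print(s['clock'],s['tcp_pos'],s['orientation'],s['wrist_force'],s['finger_gap'])
E
```

```text
0.1 [ 0.13259321 -0.55903884  0.24749329] [-8.40194378e-04  9.93232821e-01  1.16137233e-01  2.72265598e-05] [0.25339813 0.37467898 0.37287185] 0.0855730670108431
```

View pics/t0.png

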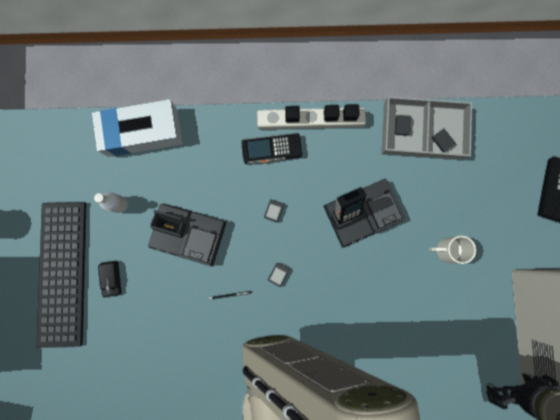

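View pics/s0.png

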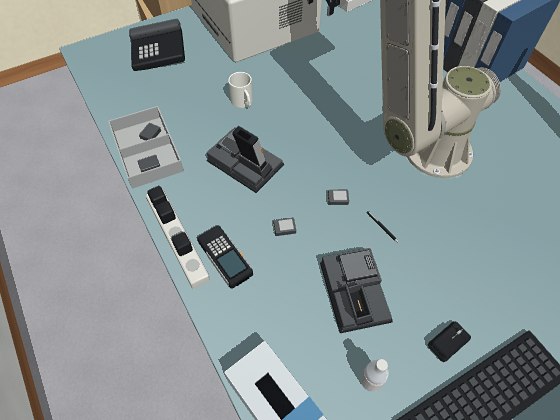

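The cradle on the right, around (363,212) in the top view, holds the terminal. Its hatch is at about (385,208). The left cradle's cup is empty. Next I'll locate the pad.

Run:
```python
from h import *
p=cv2.imread('pics/t0.png'); X=pts('t0')
c=p[165:260,310:415]; cv2.imwrite('pics/c0.png',cv2.resize(c,None,fx=7,fy=6,interpolation=cv2.INTER_CUBIC)[:600,:800])
for r in range(180,246,5): print(r,' '.join('%3.0f'%(1000*X[r,u,2]) for u in range(320,412,4)))
for u,v in [(385,208),(363,212),(350,205)]: print(u,v,X[v,u])
m=(X[...,2]>.012)&(X[...,2]<.065); m[:, :315]=0; m[:,412:]=0; m[:175]=0; m[250:]=0
q=X[m][:,:2]*1000; print(m.sum(),cv2.minAreaRect(q.astype(np.float32)))
m2=m&(X[...,2]>.049)&(X[...,2]<.062); q=X[m2][:,:2]*1000; print(m2.sum(),cv2.minAreaRect(q.astype(np.float32)),q.mean(0))
```

```text
180  -3  -4  -0   3  -3   1  -0  -0  -1   2  -2  -2  -1   3  -3  -5  47   2   1   7   1  -2  -1
185  -2   3  -1  -4   2  -3  -7   2   0  -0   0   3   6  45  47  43  45  48  -0   1  -1   1   4
190   6  -0  -4   6   2  -3  -4   6   1 212 214  42  44  45  41  42  46  44  -0   3   4  -1  -0
195   1   4 nan  -3   1  -3 216 216 219 221 218 216  45  45  49  53  52  54  39   0   2   1   3
200   5  -2  -0  -3 204 216 219 221 218 218 209 192  48  56  50  56  52  52  54  45   0  -1   3
205   2   7  48  45 171 216 218 nan 197 184 171  45  15  52  54  53  54  55  54  43  -1  -3   5
210   2   3  44  45 137 182 187 173 149 142 115  39  45  56  57  53  55  50  53  52  43  -1  -1
215  -1   3   8  67  98 144 142 125 102  90  58  59  44  13  52  52 nan  54  55  51  53   1  -4
220  -1   3   3  30  73  93  88  62  64  50  27  27  36  45  56  56  58  59  61  52  49  -1  -1
225  -0  -0  -3   6  52  64  56  28  32  26  27  30  31  45  46  56  54  40  44   0  -0  -0   1
230   4  -2   2  -0  27  30  27  29  28  26  26  28  33  26  42  41  -0  -5  -3   1  -0  -0  -3
235  -3   0   1   5   5  26  25  30  24  25  28  35  12   2  -2   5   0   1   7   2   3   1  -1
240   6   1  -5  -0  -1  23  30  24  28  25   4   1   0  -4  -4   5  -1  -3  -1   2 nan  -1  -7
245  -4  -3  -2  -3   4   2  27   6   8   1  -2   2  -2   2   4   6  -0   5  -3   2   4   6  -5
385 208 [ 0.58858455 -0.33064631  0.05352581]
363 212 [ 0.57626363 -0.26019618  0.07195519]
350 205 [ 0.58179615 -0.20102799  0.20500853]
2312 ((581.0963745117188, -261.39410400390625), (153.4635772705078, 224.79376220703125), 20.104400634765625)
890 ((581.4158935546875, -270.9861755371094), (127.90355682373047, 199.4683380126953), 23.206811904907227) [ 584.36061367 -311.0969416 ]
```

View pics/c0.png

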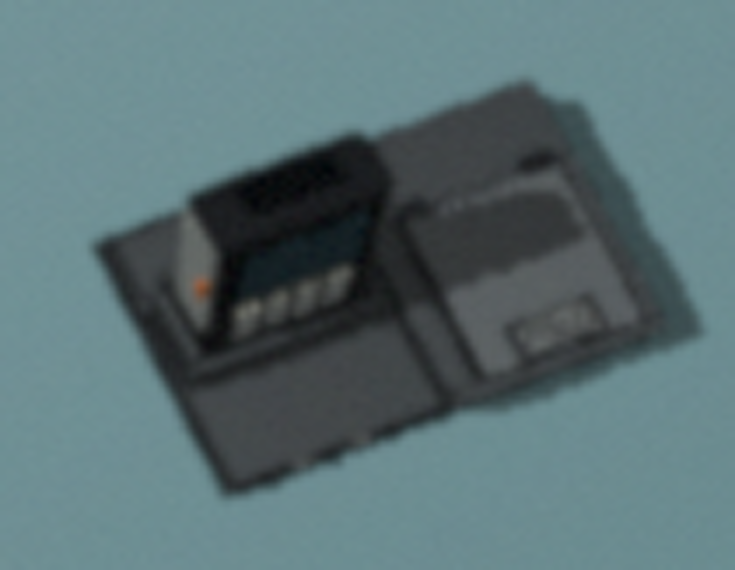

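The pad is at about (557,327) in the crop, which is (389.6,219.5) in the full image. The cradle's yaw is about 20°, so the pad should be near (0.553,-0.329). I'll move above it and slightly in front, with the fingers shut, then look from there.

>>> arm_command(moves=[[1,36,-10,0,-0.01],[1,72,-21,0,-0.02],[1,109,-31,0,-0.03],[1,146,-42,0,-0.04],[1,182,-52,0,-0.05],[1,219,-63,0,-0.06],[1,255,-73,0,-0.07],[1,292,-84,0,-0.08],[1,328,-94,0,-0.09],[1,365,-105,0,-0.1],[1,402,-116,0,-0.11],[1,438,-126,0,-0.117]])

```text
clock: 1.3
tcp_pos: [0.5309, -0.3346, 0.2478]
orientation: [-0.0, 0.985, 0.174, -0.0]
wrist_force: [0.6, -0.6, 0.1]
finger_gap: -0.0002
```

>>> arm_command(moves=[[1,0,0,0,0],[1,0,0,0,0]])

```text
clock: 1.5
tcp_pos: [0.53, -0.3351, 0.2474]
orientation: [-0.0, 0.985, 0.175, -0.001]
wrist_force: [0.4, -0.2, 0.5]
finger_gap: -0.0003
```

Run:
```python
from h import *
shot('wrist','w1'); c=env.get_calibration('wrist'); print(c)
s=env.get_state(); print(s['clock'],s['tcp_pos'],s['orientation'],s['wrist_force'],s['finger_gap'])
```

```text
{'fx': 334.8729745939538, 'fy': 334.8729745939538, 'cx': 278.4838555899603, 'cy': 204.80835713100035, 'pose': array([[ 0.34371401, -0.89022352, -0.29893605,  0.60774063],
       [-0.939072  , -0.32654861, -0.10728366, -0.3077168 ],
       [-0.00211071,  0.31759737, -0.94822332,  0.37249965],
       [ 0.        ,  0.        ,  0.        ,  1.        ]])}
1.55 [ 0.5293362  -0.33569738  0.24767621] [-3.59095312e-04  9.84705082e-01  1.74227938e-01 -6.30669930e-04] [ 0.04259255 -0.20606251 -0.69868288] 0.00033670098446928544
```

View pics/w1.png

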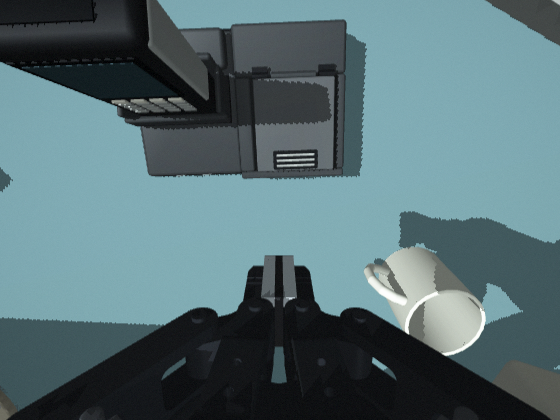

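The wrist view shows the ribbed pad at (274–318, 150–169), centre about (296,159), with the shut fingertips at about (280,260) below it.

Run:
```python
from h import *
X=pts('w1'); z=np.load('pics/w1.npz'); fx,fy,cx,cy=z['k'];P=z['P']
print('depth',np.nanmedian(X[153:167,278:315].reshape(-1,3),0))
def onz(u,v,h):
    r=P[:3,:3]@[(u-cx)/fx,(v-cy)/fy,1]; return P[:3,3]+r*(h-P[2,3])/r[2]
p=onz(296,159.3,.056); print('ray',p)
for u in (274,318): print(onz(u,159.3,.056))
s=env.get_state(); from scipy.spatial.transform import Rotation as R
q=s['orientation']; T=R.from_quat([q[1],q[2],q[3],q[0]]).as_matrix(); t=s['tcp_pos']
print('tool',T.T@(p-t)*1000)
m=(X[...,2]>.015)&(X[...,2]<.06); m[:,:160]=0;m[:,370:]=0;m[190:]=0
print(cv2.minAreaRect((X[m][:,:2]*1000).astype(np.float32)))
print('tip pix depth',[X[v,280] for v in (262,275)])
```

```text
depth [ 0.55705029 -0.34289261  0.05542218]
ray [ 0.5573936  -0.34276345  0.056     ]
[ 0.55015276 -0.32309758  0.056     ]
[ 0.56463226 -0.36242338  0.056     ]
tool [ 24.14352186  16.4419787  191.63420226]
((585.39208984375, -279.10528564453125), (140.16134643554688, 191.1194610595703), 22.12155532836914)
tip pix depth [array([ 0.54261283, -0.33157756,  0.24134933]), array([ 0.54182494, -0.33184795,  0.25093658])]
```

>>> arm_command(moves=[[1,23,16,0,0],[1,23,16,40,0],[1,23,16,80,0],[1,23,16,115,0],[1,23,16,140,0],[1,23,16,150,0],[1,23,16,150,0],[1,23,16,150,0]])

```text
clock: 2.35
tcp_pos: [0.557, -0.3441, 0.0997]
orientation: [0.001, 0.985, 0.173, 0.001]
wrist_force: [1.0, -0.2, 0.0]
finger_gap: 0.0002
```

Run:
```python
from h import *
shot('wrist','w2'); X=pts('t0'); z=np.load('pics/t0.npz'); fx,fy,cx,cy=z['k'];P=z['P']
r=P[:3,:3]@[(389.6-cx)/fx,(219.5-cy)/fy,1]; print('top ray',P[:3,3]+r*(.056-P[2,3])/r[2])
s=env.get_state(); print(s['clock'],s['tcp_pos'],s['orientation'],s['wrist_force'],s['finger_gap'])
```

```text
top ray [ 0.55321167 -0.34200356  0.056     ]
2.4 [ 0.55744423 -0.34423651  0.10033113] [1.20685293e-03 9.84810879e-01 1.73623511e-01 9.76158496e-04] [ 0.11212534 -0.64912375  0.14390647] 1.8255091531896057e-07
```

View pics/w2.png

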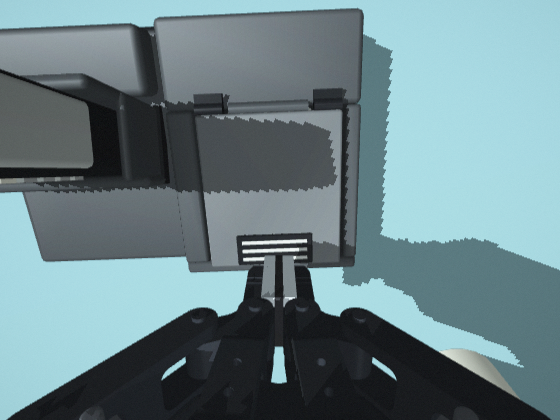

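The pad now spans (237–312, 233–265), centre (275,249), and the fingertips line up with it at column ~279. Next I'll check the fore-aft offset numerically.

Run:
```python
from h import *
z=np.load('pics/w2.npz'); fx,fy,cx,cy=z['k'];P=z['P']
r=P[:3,:3]@[(275-cx)/fx,(249-cy)/fy,1]; p=P[:3,3]+r*(.056-P[2,3])/r[2]
print(p, pts('w2')[236:246:3,275])
```

```text
[ 0.55736064 -0.34235494  0.056     ] [[ 0.56458506 -0.33974572  0.05560769]
 [ 0.56303685 -0.3403074   0.055943  ]
 [ 0.56128014 -0.34093957  0.05580945]
 [ 0.55917039 -0.34169145  0.0549155 ]]
```

Aligned to within 2 mm. Now I'll go down gently.

>>> arm_command(moves=[[1,0,-2,12,0],[1,0,-2,20,0],[1,0,-2,24,0],[1,0,-2,25,0],[1,0,-2,25,0]])

```text
clock: 2.9
tcp_pos: [0.5557, -0.342, 0.074]
orientation: [0.001, 0.985, 0.174, -0.001]
wrist_force: [-5.0, -2.0, 7.5]
finger_gap: -0.0
```

>>> arm_command(moves=[[1,0,0,1,0],[1,0,0,2,0],[1,0,0,3,0],[1,0,0,3,0]])

```text
clock: 3.3
tcp_pos: [0.5556, -0.3422, 0.0731]
orientation: [0.002, 0.985, 0.174, -0.0]
wrist_force: [-6.7, 0.7, 16.7]
finger_gap: -0.0003
```

The force is larger than I expected and partly horizontal, so I'll look before pressing further.

Run:
```python
from h import *
p,d=shot('wrist','w3'); q,_=shot('scene','s3'); 
cv2.imwrite('pics/w3c.png',np.hstack([p[200:340,180:380],cv2.resize(q[100:200,190:330],(200,140))]).repeat(2,0).repeat(2,1))
s=env.get_state(); print(s['clock'],s['tcp_pos'],s['wrist_force'],s['ft_torque'],env.finger_overhang)
X=pts('w3')
for r in range(120,275,8): print(r,' '.join('%3.0f'%(1000*X[r,u,2]) for u in range(150,400,10)))
```

```text
3.4 [ 0.55566338 -0.34226212  0.07305983] [-8.23815963 -0.85029067 16.5875393 ] [0.03902808 1.46134245 0.06026933] 0.017
120  28  46  45  45  53  54  53  53  52  53  53  52  54  51  53  54  52  53  52  52  53  41  46  -0  -0
128  28  47  46  44  51  52  52  52  53  53  52  53  53  51  52  54  53  52  51  52  52  41  45  -1  -1
136  31  46  44  45  52  54  52  53  52  52  52  52  52  51  52  53  52  52  52  51  51  42  45  -1  -1
144  32  46  46  45  52  51  52  53  51  52  52  52  51  51  51  51  53  51  52  51  51  42  46  -0  -0
152  32  45  44  45  52  51  51  51  52  52  52  52  52  51  51  51  52  51  51  51  52  43  46  -0  -1
160  35  45  46  45  40  52  52  51  50  51  50  51  51  52  51  52  51  51  51  52  52  43  44  -1  -2
168  37  44  46  46  41  51  51  51  52  51  50  50  52  50  50  50  50  50  50  50  51  44  45  -1  -1
176  38  27  45  44  43  50  51  51  51  51  50  51  51  49  49  50  51  51  49  50  50  45  44  -0  -0
184  38  27  45  45  44  51  50  50  50  50  50  50  50  50  50  49  51  49  49  50  49  43  45  -0  -1
192  42  27  45  47  45  49  50  49  49  49
[... 400 characters left out ...]
  47  47  47  49  48  48  47  48  47  48  47  48  49  48  48  45  45  -1  -1
232  28  27  45  45  46  36  48  47  48  47  48  47  46  47  47  48  48  47  47  47  47  45  45  -2  -1
240  28  27  28  46  44  39  46  47  47  46  47  47  48  48  47  47  48  47  47  47  47  46  47  -2   1
248  28  27  28  45  45  42  46  47  47  47  46  46  46  46  46  47  47  46  46  45  47  45  44  -2  -0
256  27  28  28  45  45  44  47  47  46  48  48  46  62  60  61  48  49  46  46  44  45  46  45  -2  -0
264  27  26  28  46  45  44  47  46  46  48  46  48  68  67  68  48  48  46  46  46  45  44  45  -1  -2
272  27  28  27  45  45  45  45  46  45  48  68  68  75  75  75  68  48  44  45  46  37  45  46  -2  -2
```

View pics/w3c.png

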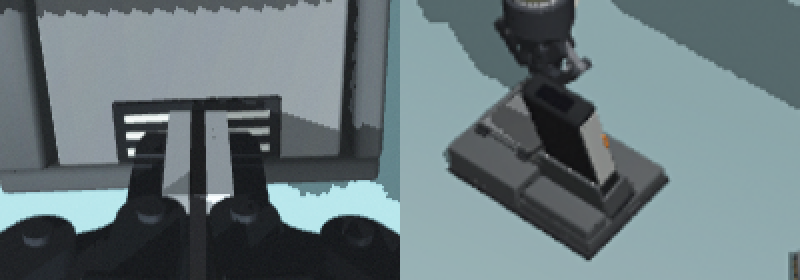

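View pics/w3.png

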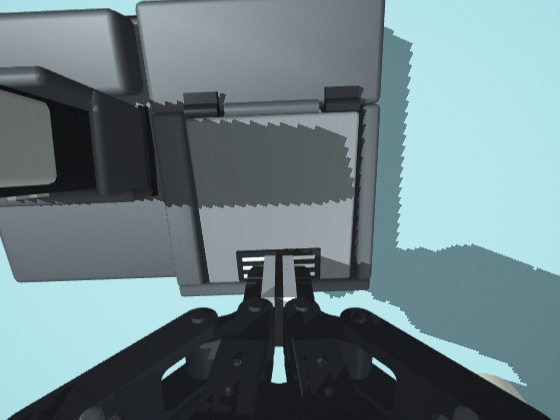

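The pad surface now reads 47–48 mm against 56 mm at rest, and the plate slopes toward the front. So the hatch is already at its stop, with the fingers only on the ribbed pad. The tip evidently reaches about 8 mm lower than the nominal figure. I'll release straight up in one clean movement.

>>> arm_command(moves=[[1,0,0,-12,0],[1,0,0,-45,0],[1,0,0,-90,0],[1,0,0,-130,0],[1,-20,0,-165,0],[1,-60,0,-180,0],[1,-90,0,-180,0],[1,-90,0,-180,0],[1,-90,0,-180,0],[1,-90,0,-180,0],[1,-90,0,-180,0],[1,-90,0,-180,0]])

```text
clock: 4.6
tcp_pos: [0.4723, -0.3714, 0.2497]
orientation: [-0.0, 0.985, 0.175, -0.0]
wrist_force: [-0.7, -0.1, -0.4]
finger_gap: 0.0001
```

>>> arm_command(moves=[[1,0,0,0,0],[1,0,0,0,0],[1,0,0,0,0],[1,0,0,0,0],[1,0,0,0,0],[1,0,0,0,0],[1,0,0,0,0],[1,0,0,0,0],[1,0,0,0,0],[1,0,0,0,0],[1,0,0,0,0],[1,0,0,0,0]])

```text
clock: 5.8
tcp_pos: [0.4716, -0.372, 0.2503]
orientation: [0.0, 0.985, 0.174, 0.0]
wrist_force: [-0.6, 0.3, -0.4]
finger_gap: -0.0003
```

Run:
```python
from h import *
shot('wrist','w4')
s=env.get_state(); print(s['clock'],s['tcp_pos'],s['wrist_force'])
```

```text
5.85 [ 0.47162277 -0.37196658  0.25027105] [0.70782369 0.43411211 0.10531424]
```

View pics/w4.png

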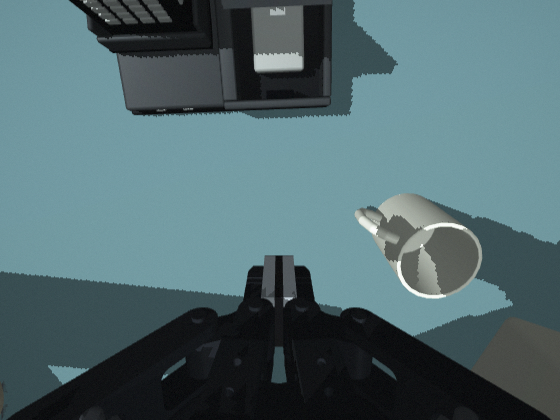

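The hatch is open: the battery well and its pale-labelled pack show at (278,45). I'll wait three more seconds, clear of the hatch, then do a final check against the first pictures.

>>> arm_command(moves=[[1,0,0,0,0],[1,0,0,0,0],[1,0,0,0,0],[1,0,0,0,0],[1,0,0,0,0],[1,0,0,0,0],[1,0,0,0,0],[1,0,0,0,0],[1,0,0,0,0],[1,0,0,0,0],[1,0,0,0,0],[1,0,0,0,0]])

```text
clock: 7.05
tcp_pos: [0.4716, -0.372, 0.2503]
orientation: [0.0, 0.985, 0.174, -0.0]
wrist_force: [-0.5, -0.8, 0.1]
finger_gap: -0.0001
```

>>> arm_command(moves=[[1,0,0,0,0],[1,0,0,0,0],[1,0,0,0,0],[1,0,0,0,0],[1,0,0,0,0],[1,0,0,0,0],[1,0,0,0,0],[1,0,0,0,0],[1,0,0,0,0],[1,0,0,0,0],[1,0,0,0,0],[1,0,0,0,0]])

```text
clock: 8.25
tcp_pos: [0.4716, -0.372, 0.2503]
orientation: [0.0, 0.985, 0.174, -0.0]
wrist_force: [0.1, 0.5, 0.1]
finger_gap: 0.0003
```

>>> arm_command(moves=[[1,0,0,0,0],[1,0,0,0,0],[1,0,0,0,0],[1,0,0,0,0],[1,0,0,0,0],[1,0,0,0,0],[1,0,0,0,0],[1,0,0,0,0],[1,0,0,0,0],[1,0,0,0,0],[1,0,0,0,0],[1,0,0,0,0]])

```text
clock: 9.45
tcp_pos: [0.4716, -0.372, 0.2503]
orientation: [0.0, 0.985, 0.174, 0.0]
wrist_force: [-0.1, 0.5, 1.1]
finger_gap: 0.0002
```

Run:
```python
from h import *
p,_=shot('scene','s5')
X=pts('s5'); a=np.deg2rad(20.3); R=np.array([[np.cos(a),-np.sin(a)],[np.sin(a),np.cos(a)]])
C=np.array([.5574,-.3424])-R@[-.05,-.054]
L=(X[...,:2]-C)@R; m=(L[...,0]>.0)&(L[...,0]<.1)&(L[...,1]>-.09)&(L[...,1]<-.02)&(X[...,2]>.06)&(X[...,2]<.16)
x,zz=L[m][:,0],X[m][:,2]; print(m.sum(),'top z',zz.max()); k=np.polyfit(zz,x,1); print('hatch angle',np.pi/2-np.arctan(k[0]))
cv2.imwrite('pics/s5v.png',p); print(env.get_state()['clock'])
```

```text
344 top z 0.13741303977357044
hatch angle 1.8283323985358517
9.5
```

View pics/s5v.png

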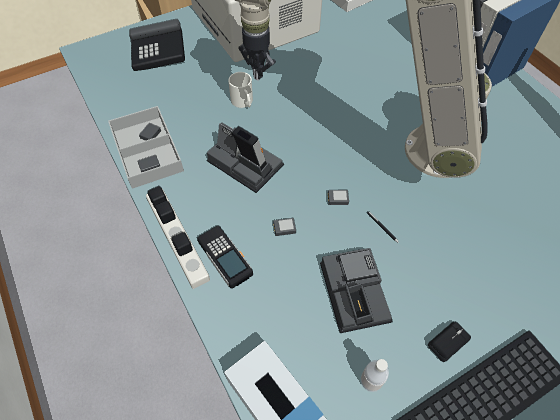

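The scene view shows the hatch standing up at (225,135) beside the terminal. The other hatch is shut and nothing else has moved. The angle fit came out implausible because it mixes surfaces, so I'll recheck with a better fit from the top camera before handing in.

Run:
```python
from h import *
shot('top','t5')
a=np.deg2rad(20.3); R=np.array([[np.cos(a),-np.sin(a)],[np.sin(a),np.cos(a)]])
C=np.array([.5574,-.3424])-R@[-.05,-.054]
for f in ('t5','s5'):
    X=pts(f); L=(X[...,:2]-C)@R
    m=(L[...,1]>-.085)&(L[...,1]<-.025)&(abs(L[...,0])<.09)
    for lo in np.arange(.055,.145,.01):
        n=m&(X[...,2]>lo)&(X[...,2]<lo+.01)
        if n.sum(): print(f,'%.3f'%lo,n.sum(),np.round(np.percentile(L[n][:,0],[10,50,90])*1000))
A,B=cv2.imread('pics/s0.png',0),cv2.imread('pics/s5.png',0)
for n,(u,v,w) in dict(terminal=(245,150,22),bat=(285,226,16),bat2=(338,197,16),sty=(382,226,20),mouse=(448,340,24),sani=(375,375,16),mug=(240,90,18),t2=(225,255,30),hatch2=(355,265,22)).items():
    f=lambda I:np.float32(I[v-w:v+w,u-w:u+w]); print(n,np.round(cv2.phaseCorrelate(f(A),f(B)),2)[0] if 0 else cv2.phaseCorrelate(f(A),f(B)))
```

```text
t5 0.055 14 [25. 26. 27.]
t5 0.065 19 [22. 23. 24.]
t5 0.075 14 [19. 20. 21.]
t5 0.085 14 [17. 18. 19.]
t5 0.095 18 [14. 15. 16.]
t5 0.105 7 [12. 13. 13.]
t5 0.115 15 [ 7. 10. 12.]
t5 0.125 110 [-5.  1.  8.]
t5 0.135 12 [1. 3. 5.]
s5 0.055 37 [24. 27. 29.]
s5 0.065 43 [21. 24. 26.]
s5 0.075 40 [18. 22. 25.]
s5 0.085 42 [15. 18. 21.]
s5 0.095 29 [15. 16. 18.]
s5 0.105 45 [11. 14. 17.]
s5 0.115 34 [10. 12. 16.]
s5 0.125 76 [-3.  6. 11.]
s5 0.135 5 [ 5.  6. 11.]
terminal ((0.6466029962697029, 0.4881511342915985), 0.942524244049449)
bat ((0.0020815640401963265, -0.026168390663148244), 1.0101429242058657)
bat2 ((0.014826100988424074, -0.01930490965209941), 1.003242185106501)
sty ((0.001128913468050996, -0.024619028465441062), 0.9952440612763166)
mouse ((0.0008037920124657205, -0.027893891796576753), 0.9902935203992658)
sani ((0.004126686017267289, 0.0012843225201688568), 1.001050244551152)
mug ((-0.7423079381383921, -0.31690764497401247), 0.21699558364020455)
t2 ((0.028906901538274354, 0.014814306302984193), 0.990383483171463)
hatch2 ((0.48414868219294505, 0.5018178279352341), 1.0010187054857795)
```

The plate tilts 16 mm over 60 mm of height, which is about 1.31 rad, so it is fully open. Handing in.

```bash
python3 -c "
from workcell import env
print(env.hand_in())"
```

```text
the job is handed in; nothing more can be done
None
```

The hatch of the cradle holding the terminal is open. I pressed its thumb pad once with the shut fingertips, went straight up and backed off. It then stood open, untouched, for about 3 s before I handed in at about 9.5 s on the clock.

- **Hatch angle:** both cameras give about 1.31 rad, where fully open is 1.30. My first fit gave 1.83 rad, which is past the stop, so I discarded it as a mix of surfaces and measured again height by height.
- **Press force:** the press was deeper than planned. The fingertips reached about 8 mm lower than their stated length, so the hatch went to its stop. The wrist read about 17 N vertically and 8 N sideways, below the 35 N limit.
- **Everything else:** comparing before and after pictures, the loose things shifted by under 1 pixel. The terminal moved about 0.8 px, and the other hatch looks shut. The mug's match was weak, probably because the arm's shadow crosses it, but it looked in place.

I could not read the catch pin directly, and the hand-in reports no verdict.

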